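Hold a tube rack over the code reader

TASK

First clear the two lumps of broken packing foam off the code reader's glass window into the waste bin. Then pick up the tube rack, lift it level over the row of tip boxes, and finish while still holding it about 15 mm above the reader's window, level, centred and with its long side along the window's long side, so that the codes under the tubes can be read: do not let go of it and do not let it touch the reader at any time. Leave the tip boxes, the petri dish and the jar where they stand, and do not bump the tip boxes with the rack.

Things in the scene. Friction and masses are not known exactly. Their poses are not given: they have to be found in the camera images.
- scanner: Flat-bed code reader, fixed to the worktop: white rounded housing 134 x 234 x 40 mm (x, y, z) with a flat top, an aluminium bezel and a dark glass window. Origin: centre of its underside, on the worktop; y along its length. It stands on one side of the row of tip boxes (left or right varies).
- window (a point): Centre of the reader's dark glass window, on the glass surface, 40 mm above the worktop. The window is 76 mm (x) by 176 mm (y, its long side), flush with the bezel round it; z up.
- tube_rack: Orange microtube rack full of capped tubes, 62 mm wide (x), 160 mm long (y), 42 mm high, 0.12 kg give or take a third; it stands on the worktop across the row of tip boxes from the reader. Origin: centre of its underside. Flat edges of a bottom plate (0 to 3 mm high) and a top plate (34 to 38 mm high) run along both long sides and can be gripped across the 62 mm.
- lump_long: Longer white lump of rigid packing foam, stepped, 40 (x) x 24 (y) x 23 mm, 14 g, loose on the reader's window; the high half is at -x, the lower half (about 18 mm) at +x. Origin: centre of its underside. Sides across y are flat and 24 mm apart.
- lump_short: Shorter white lump of rigid packing foam, 32 (x) x 24 (y) x 26 mm with a slanted crown, 12 g, loose on the reader's window. Origin: centre of its underside. Sides across y are flat and 24 mm apart up to 18 mm high.
- waste_bin: Open grey plastic bench bin, fixed, 140 x 170 mm outside over its rim (x, y), inside 122 x 152 mm, rim 90 mm high, floor 4 mm. Origin: centre of its underside. It stands beyond the far end of the row of tip boxes.
- tip_box_near: Closed clear pipette tip box, 98 (x) x 127 (y) x 87 mm, loose, to be left alone; the box of the row nearest the robot. Origin: centre of its underside. Its y axis (long side) runs along the row, which points roughly away from the robot.
- tip_box_far: Closed clear pipette tip box, 93 (x) x 123 (y) x 87 mm, loose, to be left alone; stands end to end behind the near one. Origin: centre of its underside.
- petri_dish: Covered clear petri dish, 69 mm across, 16 mm high, loose, far left; to be left alone. Origin: centre of its underside.
- grease_jar: Small white jar with a green lid, 40 mm across, 26 mm high, loose, far right; to be left alone. Origin: centre of its underside.

How it is judged:
By the outcome, as a careful person would: the job done as asked, in the order asked, and still so for the second after the job is handed in, while the arm keeps its last pose, push and grip.
It also fails if it takes over 67 s, if anything falls off the work surface, if the arm or the gripper's body presses on something with over 40 N, if the wrist force passes 120 N, or if a joint passes its speed limit or range.

ROBOT

A 6-joint arm with a two-finger parallel gripper is mounted at the origin on a cart in front of the work surface, level with it; the furniture and walls round the work are solid. World frame = base frame: x ahead of the robot, y to its left, z up, the work surface at z = 0. Lengths are in m, angles in rad, forces in N, time in s.
With the tool pointing down it reaches from about 0.35 to 0.775 m from the base axis. Payload 7.3 kg.
Tool frame: the origin (TCP) lies at the centre of the arm's flange, where the gripper is bolted on; the fingertips stand 178 mm ahead of it and the grasp point (between the pads) lies 159 mm ahead of it; z points along the fingers, y is the line along which they close (so a half turn about z gives the same grasp; the last joint's range is limited). The gripper opens to 92 mm and grips with 3 to 60 N. Pads are 19 mm wide; open, the fingers measure 130 mm over their backs; the gripper's body (75 mm by 190 mm) begins 47 mm behind the grasp point.
Start: joints at [1.037, 0.342, 1.524, -0, 1.275, -0.146], TCP at [0.199, 0.486, 0.405] pointing down, gripper open.
Joint ranges: [-2.53, 2.53], [-0.77, 2.02], [0.04, 2.7], [-1, 4.14], [0.28, 2.66], [-3.11, 3.11]. Speed limits (rad/s): [2.57, 2.57, 3.14, 3.14, 3.14, 3.14].

INTERFACE

Orientations are given as [roll, pitch, yaw] about the fixed x, y, z axes, in that order (R = Rz(yaw) Ry(pitch) Rx(roll)).
In Python, from cell import robot gives the robot as it stands.
- The arm moves only by the tool pendant, called by a JSON object that holds its "name" and its "arguments", one argument or row to a line. Schema: {"type":"object","properties":{"motion":{"type":"object","properties":{"increments":{"type":"array","items":{"type":"array","items":{"type":"number"},"minItems":6,"maxItems":6},"minItems":1,"maxItems":8}},"additionalProperties":false,"required":["increments"]},"jaw":{"type":"number"},"clamp_n":{"type":"number"},"only":{"type":"string"},"quiet":{"type":"boolean"},"lines":{"type":"string"}},"required":["motion"],"additionalProperties":false}. motion is an object whose key "increments" holds a list of rows, 1 to 8 of them, each of 6 numbers: dx, dy, dz in normalised numbers (1 is 0.4 m), then a rotation vector rx, ry, rz in parts of the range, where 1.0 means pi rad; each row shifts and turns the commanded pose from where the row before left it, along the tool's axes as they then stand; what a row does not reach is not made up. A row lasts 1/12 s, in which the tool goes at most 0.0417 m and 0.125 rad, less where a joint would pass 70% of its speed; a pose out of reach is approached as far as the arm can. jaw is the finger opening in m, set as the call begins (left out keeps the last). The fingers move at their own pace and stop on an object; clamp_n is the grip in N (left out, the last holds). Time passes only in rows, so rows that do not move let the fingers close. The tool returns the time, the measured TCP pose, the force, the opening and the grip force at its end. only (a regular expression) keeps the lines of the reply that match it, lines (a string "A,B") keeps lines A to B, and quiet returns only ok. A shift or turn number past 1, either way, is cut back to 1. Input that does not fit is refused with a message, and nothing moves.
- robot.observe(): the state, without advancing time (a new reading comes with each control period).
- robot.read_camera(name): name is "side" or "top"; returns a dict with "image" (420x560x3 uint8, red, green, blue), "fx", "fy", "cx", "cy" (pixels), "k1" (the pictures are not rectified: a ray, as slopes to the right and down, at radius r is drawn at 1 + k1 r^2 times it, then the intrinsics apply), "pose" (4x4, takes a point from camera to world coordinates). Camera axes: x right, y down, z forward; pixel columns grow to the right and rows downward; lengths in m; the calibration is good to about 2 mm. A picture is of the moment at which its call begins. There is no depth.
- robot.hand_in(): hands the job in; it is judged then, once.
The state is a dict: "time": time; "qpos": joint angles; "qvel": joint speeds; "joint_efforts": joint torques, N m; "tool_pos": TCP position; "tool_rot": TCP orientation; "contact_force": force on the tool from outside, world axes, zero at the start; "torque": the same for the moment, N m; "opening": finger opening in m; "grip_force": force on a finger pad.
Only numpy, scipy, OpenCV 4.12 (cv2) and the standard library are available. Lean on these libraries where they do the work, as an engineer would, in place of code of your own. Each camera call takes 0.05 s, during which the arm holds its last target. There are 200 camera calls.

## Working session

There is one attempt and no reset: what is moved stays moved. The work goes in short steps, Python scripts to look and compute and a tool call to move; the robot and the scene stay as the last step left them, time stands still between calls to the robot, and variables do not carry over. Pictures are saved under pics/ and viewed, at most 13 in all, crops included, and the job is handed in when it is done.

```bash
ls; mkdir -p pics
```

Run:
```python
from cell import robot
import cv2,numpy as np
for n in("top","side"):
    c=robot.read_camera(n); cv2.imwrite(f"pics/{n}0.png",c["image"][:,:,::-1]); np.save(f"pics/{n}0.npy",c["image"])
    print(n,[c[k] for k in("fx","fy","cx","cy","k1")]); print(np.round(c["pose"],4).tolist())
s=robot.observe(); print(s)
```

```text
pics
top [400.2414363975479, 400.2414363975479, 278.1533893856875, 210.53956515890317, -0.04108481810501718]
[[-0.0266, -0.9983, 0.0525, 0.4906], [-0.9996, 0.0264, -0.0057, -0.0147], [0.0043, -0.0526, -0.9986, 1.1224], [0.0, 0.0, 0.0, 1.0]]
side [407.4620741215648, 407.4620741215648, 278.57918290091663, 205.8229231252321, -0.01786437947899013]
[[0.9952, 0.0688, -0.0697, 0.6105], [0.0962, -0.5533, 0.8274, -0.8592], [0.0184, -0.8302, -0.5572, 0.6282], [0.0, 0.0, 0.0, 1.0]]
{'time': 0.1, 'qpos': array([ 1.03699866e+00,  3.42650710e-01,  1.52488618e+00,  3.09312035e-05,
        1.27538967e+00, -1.45987361e-01]), 'qvel': array([-0.00051627, -0.00170374, -0.00340808, -0.00035289,  0.00125504,
       -0.00089782]), 'joint_efforts': array([ 9.05940869e-04, -4.32004809e+01, -2.44694424e+01,  7.18954951e-02,
        5.26627118e-02, -7.40117343e-05]), 'tool_pos': array([0.19844893, 0.48593155, 0.40412783]), 'tool_rot': array([-3.14027724e+00, -2.23307720e-04,  2.75377317e+00]), 'contact_force': array([-0.05724562, -0.74638843,  0.8836879 ]), 'torque': array([-0.00249043, -0.04319512, -0.01669857]), 'grip_force': 0.0, 'opening': 0.09168726845025091}
```

View pics/top0.png

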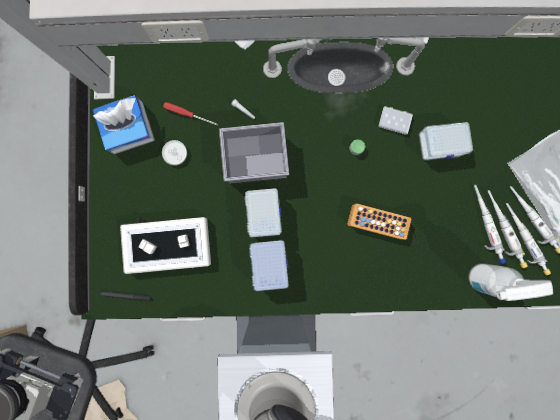

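View pics/side0.png

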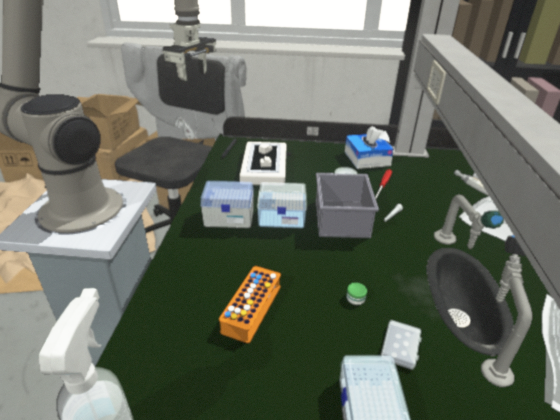

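The top view shows the reader at (165,245) with lumps at (148,246) and (183,241). The bin is at (254,152), the tip boxes at (263,212) and (269,265), and the rack at (380,221). The side view has the reader at (264,162) and the rack at (251,303).

Create h.py:
```python
import cv2,numpy as np
from cell import robot
def shot(n): return robot.read_camera(n)
def ray(c,uv):
    d=(np.atleast_2d(uv).astype(float)-[c["cx"],c["cy"]])/[c["fx"],c["fy"]]
    p=d.copy()
    for _ in range(10): p=d/(1+c["k1"]*(p**2).sum(1,keepdims=True))
    return np.c_[p,np.ones(len(p))]@c["pose"][:3,:3].T
def plane(c,uv,z):
    r=ray(c,uv);o=c["pose"][:3,3]; return o+r*((z-o[2])/r[:,2])[:,None]
def proj(c,P):
    q=(np.atleast_2d(P)-c["pose"][:3,3])@c["pose"][:3,:3]; p=q[:,:2]/q[:,2:]
    return p*(1+c["k1"]*(p**2).sum(1,keepdims=True))*[c["fx"],c["fy"]]+[c["cx"],c["cy"]]
def tri(c1,u1,c2,u2):
    a,b=ray(c1,u1)[0],ray(c2,u2)[0];a/=np.linalg.norm(a);b/=np.linalg.norm(b)
    o1,o2=c1["pose"][:3,3],c2["pose"][:3,3]
    s=np.linalg.lstsq(np.c_[a,-b],o2-o1,rcond=None)[0]
    p,q=o1+a*s[0],o2+b*s[1]; return (p+q)/2,np.linalg.norm(p-q)
def blobs(m,roi,amin=20):
    x0,y0,x1,y1=roi;k=np.zeros(m.shape,np.uint8);k[y0:y1,x0:x1]=m[y0:y1,x0:x1]
    cs,_=cv2.findContours(k,cv2.RETR_EXTERNAL,cv2.CHAIN_APPROX_NONE)
    return sorted([q for q in cs if cv2.contourArea(q)>=amin],key=lambda q:-cv2.contourArea(q))
def rect(c,cont,z):
    P=plane(c,cont[:,0],z)[:,:2].astype(np.float32)
    (x,y),(w,h),a=cv2.minAreaRect(P*1000); return round(x,1),round(y,1),round(w,1),round(h,1),round(a,1)
def masks(c):
    im=c["image"];hsv=cv2.cvtColor(im,cv2.COLOR_RGB2HSV);H,S,V=cv2.split(hsv)
    return dict(white=((V>150)&(S<60)).astype(np.uint8),orange=((H>5)&(H<22)&(S>140)&(V>110)).astype(np.uint8),dark=(V<90).astype(np.uint8),H=H,S=S,V=V)
```

Create a.py:
```python
from h import *
T,S=shot("top"),shot("side");mt,ms=masks(T),masks(S)
sc=blobs(mt["white"],(112,205,220,285),300);print("housing",[rect(T,q,.04) for q in sc[:1]])
win=blobs(mt["dark"],(128,222,205,268),300);print("win",[rect(T,cv2.convexHull(q),.04) for q in win[:2]])
lt=blobs(mt["white"],(135,230,197,260),20);print("lumps top",[(rect(T,q,.06),cv2.moments(q)['m10']/cv2.moments(q)['m00'],cv2.moments(q)['m01']/cv2.moments(q)['m00']) for q in lt])
r=blobs(mt["orange"],(340,195,420,250),10);print("rack",rect(T,np.vstack(r),.038),[cv2.boundingRect(q) for q in r][:4])
A=cv2.resize(T["image"][195:285,110:225],None,fx=5,fy=5,interpolation=cv2.INTER_CUBIC)
B=cv2.resize(S["image"][130:190,230:300],None,fx=6,fy=6,interpolation=cv2.INTER_CUBIC)
C=cv2.resize(T["image"][195:250,340:420],None,fx=4,fy=4,interpolation=cv2.INTER_CUBIC)
D=cv2.resize(S["image"][255:350,210:290],None,fx=4,fy=4,interpolation=cv2.INTER_CUBIC)
o=np.zeros((600,800,3),np.uint8)
A=cv2.resize(A,(460,360));B=cv2.resize(B,(336,288))
o[:360,:460]=A;o[:288,464:]=B;o[365:585,:320]=C;o[295:600,464:464+320]=D[:305]
cv2.imwrite("pics/crops.png",o[:,:,::-1])
```

```bash
python3 a.py
```

```text
housing [(462.2, 289.3, 132.8, 233.8, 3.9)]
win [(463.1, 291.4, 73.6, 172.7, 3.9)]
lumps top [((460.1, 331.2, 40.9, 25.6, 55.4), 146.644, 246.41733333333332), ((473.2, 235.2, 30.9, 23.2, 13.2), 182.4161735700197, 240.723865877712), ((499.5, 313.5, 96.4, 8.0, 88.6), 145.6039603960396, 231.07920792079207), ((427.5, 241.0, 82.4, 5.3, 88.6), 187.91666666666666, 258.2023809523809)]Traceback (most recent call last):
  File "a.py", line 6, in <module>
    r=blobs(mt["orange"],(340,195,420,250),10);print("rack",rect(T,np.vstack(r),.038),[cv2.boundingRect(q) for q in r][:4])
                                                                   ~~~~~~~~~^^^
    return _nx.concatenate(arrs, 0, dtype=dtype, casting=casting)
           ~~~~~~~~~~~~~~~^^^^^^^^^^^^^^^^^^^^^^^^^^^^^^^^^^^^^^^
ValueError: need at least one array to concatenate
```

```bash
sed -i 's/(H>5)&(H<22)&(S>140)&(V>110)/(H>3)\&(H<25)\&(S>110)\&(V>80)/' h.py
sed -i 's/^r=blobs.*/print(mt["orange"][195:250,340:420].sum(),T["image"][210,354]);k=cv2.morphologyEx(mt["orange"],cv2.MORPH_CLOSE,np.ones((5,5)));r=blobs(k,(340,195,420,250),100);print("rack",[rect(T,q,.038) for q in r])/' a.py; python3 a.py
```

```text
housing [(462.2, 289.2, 132.8, 233.9, 3.9)]
win [(463.0, 291.4, 73.5, 172.6, 4.0)]
lumps top [((460.1, 331.2, 40.9, 25.6, 55.4), 146.644, 246.41733333333332), ((473.2, 235.2, 30.9, 23.2, 13.2), 182.4161735700197, 240.723865877712), ((499.4, 312.1, 99.0, 8.0, 88.6), 145.6039603960396, 231.07920792079207), ((427.5, 241.0, 82.4, 5.3, 88.6), 187.91666666666666, 258.2023809523809)]
881 [231 177 113]
rack [(511.5, -294.7, 167.6, 65.1, 73.8)]
```

View pics/crops.png

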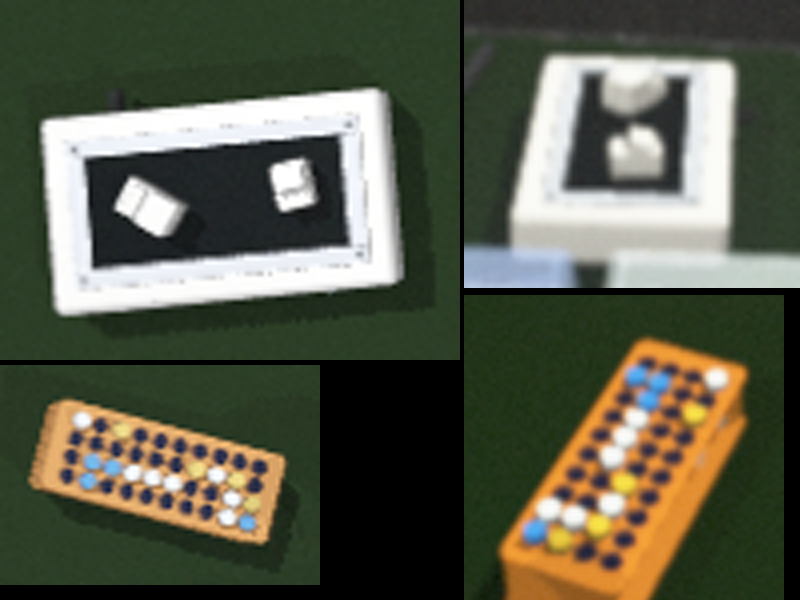

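The crops show a clean reader window, the long lump turned about 55° and the short one about 13°. The rack's top plate is clear, with its near end face visible at left. I'll cross-check heights between the two views and locate the bin and boxes.

Create b.py:
```python
from h import *
T,S=shot("top"),shot("side");mt,ms=masks(T),masks(S)
cen=lambda q:np.array([cv2.moments(q)[k] for k in("m10","m01")])/cv2.moments(q)["m00"]
wt=cv2.convexHull(blobs(mt["dark"],(128,222,205,268),300)[0])
# window in side view: dark hull within the housing
ws=[cv2.convexHull(q) for q in blobs(ms["dark"],(249,146,281,172),60)]
print("win side",[(cv2.boundingRect(q),rect(S,q,.04)) for q in ws],"tri",tri(T,cen(wt),S,cen(ws[0])))
lt=blobs(mt["white"],(135,230,197,260),150)[:2]
print("side lumps",[(cen(q),cv2.contourArea(q)) for q in blobs(ms["white"],(256,140,276,170),20)])
for q in lt: print("lump",cen(q),rect(T,q,.0515),"side proj",proj(S,np.r_[plane(T,cen(q),.0515)[0]]))
k=cv2.morphologyEx(ms["orange"],cv2.MORPH_CLOSE,np.ones((5,5),np.uint8));r=blobs(k,(200,255,300,350),100)[0]
print("rack side",rect(S,r,.038),rect(S,r,.0))
ap=cv2.approxPolyDP(cv2.convexHull(r),3,True)[:,0];print(ap.tolist(),plane(S,ap,.038).round(3)[:,:2].tolist(),plane(S,ap,0).round(3)[:,:2].tolist())
k=cv2.morphologyEx(mt["orange"],cv2.MORPH_CLOSE,np.ones((5,5),np.uint8));r=blobs(k,(340,195,420,250),100)[0]
ap=cv2.approxPolyDP(cv2.convexHull(r),1.5,True)[:,0];print(ap.tolist(),plane(T,ap,.038).round(3)[:,:2].tolist(),plane(T,ap,0).round(3)[:,:2].tolist())
px=np.array([[220,127],[287,123],[289,178],[222,183]]);print("bin",plane(T,px,.09).round(3)[:,:2].tolist(),plane(T,px,.09).mean(0))
for n,px in(("far",[[245,191],[279,189],[281,235],[248,237]]),("near",[[250,243],[286,241],[288,288],[252,291]])): print(n,plane(T,px,.087).round(3)[:,:2].tolist())
```

```bash
python3 b.py
```

```text
win side [((251, 146, 25, 24), (464.8, 283.7, 69.1, 154.9, 3.8))] tri (array([0.46286028, 0.29365587, 0.03188544]), np.float64(0.00019287828534410414))
side lumps [(array([265.14550265, 146.05820106]), 126.0), (array([265.36130536, 161.13519814]), 71.5)]
rack side (516.4, -313.6, 188.5, 77.8, 73.9) (510.4, -278.5, 200.6, 82.8, 73.9)
[[277, 271], [280, 287], [251, 340], [245, 342], [222, 334], [218, 318], [251, 268], [256, 265]] [[0.557, -0.228], [0.568, -0.273], [0.529, -0.407], [0.52, -0.412], [0.477, -0.4], [0.462, -0.365], [0.502, -0.225], [0.511, -0.214]] [[0.554, -0.187], [0.565, -0.235], [0.524, -0.377], [0.514, -0.383], [0.468, -0.37], [0.452, -0.333], [0.495, -0.184], [0.504, -0.173]]
[[352, 205], [357, 203], [410, 217], [411, 220], [406, 238], [397, 238], [348, 225]] [[0.557, -0.222], [0.562, -0.236], [0.52, -0.38], [0.512, -0.382], [0.464, -0.366], [0.464, -0.342], [0.503, -0.209]] [[0.56, -0.229], [0.565, -0.244], [0.522, -0.393], [0.513, -0.395], [0.463, -0.379], [0.463, -0.353], [0.504, -0.216]]
bin [[0.768, 0.126], [0.774, -0.05], [0.629, -0.051], [0.62, 0.123]] [0.69758651 0.03702662 0.09      ]
far [[0.598, 0.064], [0.601, -0.024], [0.482, -0.026], [0.479, 0.059]]
near [[0.463, 0.054], [0.466, -0.039], [0.345, -0.041], [0.34, 0.052]]
```

Create c.py:
```python
from h import *
T,S=shot("top"),shot("side");mt=masks(T)
w=np.array([[254.6,145],[277.1,145.6],[275.8,170],[250.6,169.6]])
for z in(.036,.04,.044):print("win side",z,plane(S,w,z).mean(0).round(4),"top",rect(T,cv2.convexHull(blobs(mt["dark"],(128,222,205,268),300)[0]),z))
print("rack -y,-x",tri(T,[407,239.3],S,[219.2,318]));
# far end (+y) of the top plate, in the side view
print(plane(S,[[255.5,265.8],[280.5,273]],.038)); print(plane(T,[[411,217.5],[407,239.3]],.038))
G=T["image"][195:250,340:420]; 
o=cv2.resize(G,(800,550),interpolation=cv2.INTER_CUBIC);cv2.imwrite("pics/rk.png",o[:,:,::-1])
```

```bash
python3 c.py
```

```text
win side 0.036 [0.4656 0.2922 0.036 ] top (463.0, 292.5, 73.9, 173.4, 4.0)
win side 0.04 [0.4666 0.2844 0.04  ] top (463.1, 291.4, 73.6, 172.8, 4.0)
win side 0.044 [0.4676 0.2766 0.044 ] top (463.2, 290.2, 73.3, 172.1, 4.0)
rack -y,-x (array([ 0.46238015, -0.36751207,  0.04097865]), np.float64(0.004524395711938062))
[[ 0.50998575 -0.21692498  0.038     ]
 [ 0.56493389 -0.232767    0.038     ]]
[[ 0.5190369  -0.38250239  0.038     ]
 [ 0.46007653 -0.36896926  0.038     ]]
```

View pics/rk.png

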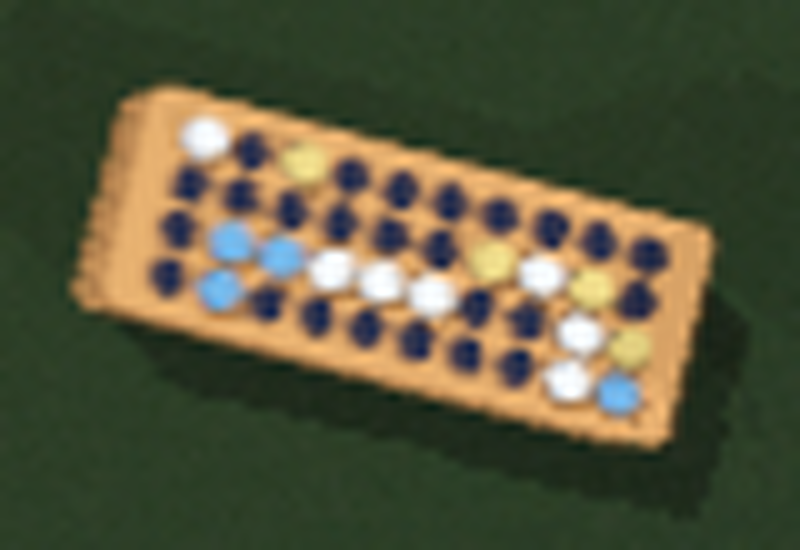

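The rack's top plate corners in the close-up convert to about (355,204), (411,217), (407,239) and (350,226) in the full picture. Next I work out the first moves.

Add to h.py:
```python
def go(x,y,z,yaw_deg,yawnow=None):
    s=robot.observe();p=s["tool_pos"];yw=s["tool_rot"][2];d=np.array([x,y,z])-p
    c,sn=np.cos(yw),np.sin(yw); t=np.radians(yaw_deg)-yw; t=(t+np.pi)%(2*np.pi)-np.pi
    print("dx,dy,dz tool",np.round([c*d[0]+sn*d[1],sn*d[0]-c*d[1],-d[2]],4),"rz",round(-t,4),"| TCP",p.round(4),"rpy",s["tool_rot"].round(3),"t",round(s["time"],2))
```

Run:
```python
from h import *
T=shot("top")
print(plane(T,[[146.64,246.42],[182.42,240.72]],.0515))
P=plane(T,[[354.4,203.4],[410.9,216.8],[406.3,239.1],[350.1,225.6]],.038);print(P.mean(0),P.round(4)[:,:2].tolist())
P=plane(T,[[146.64,246.42]],.0515)[0]
go(P[0],P[1],.30,55.4)
```

```text
[[0.4600728  0.33356578 0.0515    ]
 [0.47289298 0.23717424 0.0515    ]]
[ 0.51118491 -0.29829072  0.038     ] [[0.5616, -0.2288], [0.521, -0.3823], [0.4607, -0.3671], [0.5015, -0.2149]]
dx,dy,dz tool [-0.2998 -0.0422  0.1047] rz 1.7869 | TCP [0.1985 0.486  0.4047] rpy [-3.142  0.     2.754] t 0.55
```

Units first: shifts go in shares of 0.4 m and turns go in shares of pi rad. So -0.0375 m is -0.0938, 0.013 m is 0.0325.

{"name": "pendant", "arguments": {
  "motion": {"increments":[[-0.0938,-0.0133,0.0325,0,0,0],[-0.0938,-0.0133,0.0325,0,0,0],[-0.0938,-0.0133,0.0325,0,0,0],[-0.0938,-0.0133,0.0325,0,0,0],[-0.0938,-0.0133,0.0325,0,0,0],[-0.0938,-0.0133,0.0325,0,0,0],[-0.0938,-0.0133,0.0325,0,0,0],[-0.0938,-0.0133,0.0325,0,0,0]]},
  "jaw": 0.06,
  "clamp_n": 10
}}

```text
time: 1.22
tool_pos: [0.4617, 0.3321, 0.3002]
tool_rot: [3.141, 0.0, 2.754]
contact_force: [0.9, 0.2, 0.0]
opening: 0.0602
grip_force: 0.0
```

{"name": "pendant", "arguments": {
  "motion": {"increments":[[0,0,0,0,0,0.0379],[0,0,0,0,0,0.0379],[0,0,0,0,0,0.0379],[0,0,0,0,0,0.0379],[0,0,0,0,0,0.0379],[0,0,0,0,0,0.0379],[0,0,0,0,0,0.0379],[0,0,0,0,0,0.0379]]}
}}

```text
time: 1.88
tool_pos: [0.4602, 0.3333, 0.3007]
tool_rot: [3.142, -0.0, 1.796]
contact_force: [0.4, -0.2, 0.4]
opening: 0.0598
grip_force: 0.0
```

{"name": "pendant", "arguments": {
  "motion": {"increments":[[0,0,0,0,0,0.0379],[0,0,0,0,0,0.0379],[0,0,0,0,0,0.0379],[0,0,0,0,0,0.0379],[0,0,0,0,0,0.0379],[0,0,0,0,0,0.0379],[0,0,0,0,0,0.0379],[0,0,0,0,0,0]]}
}}

```text
time: 2.55
tool_pos: [0.4602, 0.3334, 0.3008]
tool_rot: [3.142, -0.0, 0.965]
contact_force: [0.1, -0.3, -1.3]
opening: 0.0601
grip_force: 0.0
```

```bash
python3 -c "
from h import *
go(.4601,.3336,.222,55.4)"
```

```text
dx,dy,dz tool [ 0.0001 -0.0003  0.0788] rz -0.0024 | TCP [0.4602 0.3334 0.3008] rpy [ 3.142 -0.     0.965] t 2.55
```

Converted, 0.02 m is 0.05, 0.015 m is 0.0375.

{"name": "pendant", "arguments": {
  "motion": {"increments":[[0,0,0.05,0,0,0],[0,0,0.05,0,0,0],[0,0,0.0375,0,0,0],[0,0,0.025,0,0,0],[0,0,0.0175,0,0,0],[0,0,0.015,0,0,0],[0,0,0,0,0,0]]}
}}

```text
time: 3.13
tool_pos: [0.4601, 0.3333, 0.222]
tool_rot: [-3.141, 0.001, 0.97]
contact_force: [-0.2, 0.2, -0.0]
opening: 0.0601
grip_force: 0.0
```

{"name": "pendant", "arguments": {
  "motion": {"increments":[[0,0,0,0,0,0],[0,0,0,0,0,0],[0,0,0,0,0,0],[0,0,0,0,0,0],[0,0,0,0,0,0],[0,0,0,0,0,0]]},
  "jaw": 0.0,
  "clamp_n": 10
}}

```text
time: 3.63
tool_pos: [0.4603, 0.3334, 0.223]
tool_rot: [3.141, -0.001, 0.969]
contact_force: [0.8, -0.5, 0.6]
opening: 0.0245
grip_force: 1.8
```

{"name": "pendant", "arguments": {
  "motion": {"increments":[[0,0,-0.0375,0,0,0],[0,0,-0.075,0,0,0],[0,0,-0.075,0,0,0],[0,0,-0.075,0,0,0],[0,0,0,0,0,0]]}
}}

```text
time: 4.05
tool_pos: [0.4613, 0.334, 0.334]
tool_rot: [3.137, -0.01, 0.969]
contact_force: [1.3, 0.9, 0.6]
opening: 0.0243
grip_force: 9.7
```

```bash
python3 -c "
from h import *
go(.697,.037,.30,55.4)
c=shot('side');cv2.imwrite('pics/g1.png',cv2.resize(c['image'][60:200,200:360],None,fx=4,fy=4)[:,:,::-1])"
```

```text
dx,dy,dz tool [-0.1114  0.3625  0.034 ] rz 0.0021 | TCP [0.4613 0.334  0.334 ] rpy [ 3.137 -0.01   0.969] t 4.05
```

View pics/g1.png

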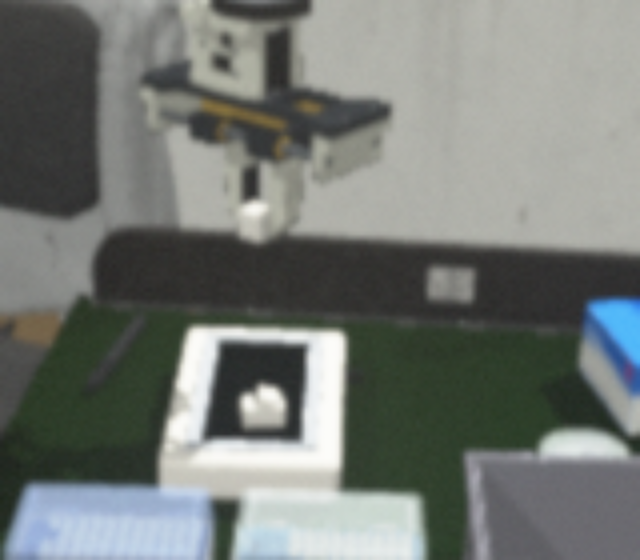

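The long lump is held (at (255,220) in this crop) and the short one remains on the window. I'm carrying it to the bin.

Converted, 0.0363 m is 0.0908, -0.0111 m is -0.0278.

{"name": "pendant", "arguments": {
  "motion": {"increments":[[-0.0278,0.0908,0,0,0,0],[-0.0278,0.0908,0,0,0,0],[-0.0278,0.0908,0,0,0,0],[-0.0278,0.0908,0,0,0,0],[-0.0278,0.0908,0,0,0,0]]}
}}

```text
time: 4.52
tool_pos: [0.5789, 0.1833, 0.3264]
tool_rot: [-3.14, 0.001, 0.969]
contact_force: [0.6, -0.0, 0.3]
opening: 0.0241
grip_force: 9.7
```

{"name": "pendant", "arguments": {
  "motion": {"increments":[[-0.0278,0.0908,0,0,0,0],[-0.0278,0.0908,0,0,0,0],[-0.0278,0.0908,0,0,0,0],[-0.0278,0.0908,0,0,0,0],[-0.0278,0.0908,0,0,0,0],[0,0,0,0,0,0]]}
}}

```text
time: 5.02
tool_pos: [0.6991, 0.0299, 0.3252]
tool_rot: [3.141, 0.002, 0.963]
contact_force: [-0.8, -0.1, -1.1]
opening: 0.024
grip_force: 9.7
```

{"name": "pendant", "arguments": {
  "motion": {"increments":[[0,0,0.06,0,0,0],[0,0,0.06,0,0,0],[0,0,0.06,0,0,0],[0,0,0,0,0,0],[0,0,0,0,0,0]]}
}}

```text
time: 5.43
tool_pos: [0.6959, 0.0364, 0.2535]
tool_rot: [-3.137, 0.002, 0.969]
contact_force: [0.4, 0.7, 0.4]
opening: 0.0242
grip_force: 9.7
```

{"name": "pendant", "arguments": {
  "motion": {"increments":[[0,0,0,0,0,0],[0,0,0,0,0,0],[0,0,0,0,0,0],[0,0,0,0,0,0],[0,0,0,0,0,0]]},
  "jaw": 0.05
}}

```text
time: 5.85
tool_pos: [0.6966, 0.0363, 0.2567]
tool_rot: [3.14, -0.001, 0.969]
contact_force: [0.7, -0.1, 0.6]
opening: 0.049
grip_force: 0.0
```

{"name": "pendant", "arguments": {
  "motion": {"increments":[[0,0,-0.075,0,0,0],[0,0,-0.075,0,0,0],[0,0,-0.03,0,0,0],[0,0,0,0,0,0]]}
}}

```text
time: 6.18
tool_pos: [0.6972, 0.0363, 0.3323]
tool_rot: [3.135, -0.004, 0.969]
contact_force: [0.4, 0.5, -0.6]
opening: 0.0499
grip_force: 0.0
```

```bash
python3 -c "
from h import *
go(.4729,.2372,.334,13.2)
c=shot('top');m=masks(c)['white'];print([cv2.boundingRect(q) for q in blobs(m,(222,125,290,182),15)])
cv2.imwrite('pics/bin1.png',cv2.resize(c['image'][110:200,200:310],None,fx=5,fy=5)[:,:,::-1])"
```

```text
dx,dy,dz tool [ 0.0386 -0.2986 -0.0017] rz 0.7385 | TCP [0.6972 0.0363 0.3323] rpy [ 3.135 -0.004  0.969] t 6.18
[(222, 165, 54, 17), (222, 134, 36, 28), (257, 138, 20, 26), (277, 126, 10, 50)]
```

Converted, -0.0373 m is -0.0933, 0.0048 m is 0.012.

{"name": "pendant", "arguments": {
  "motion": {"increments":[[0.012,-0.0933,0,0,0,0],[0.012,-0.0933,0,0,0,0],[0.012,-0.0933,0,0,0,0],[0.012,-0.0933,0,0,0,0],[0.012,-0.0933,0,0,0,0],[0.012,-0.0933,0,0,0,0],[0.012,-0.0933,0,0,0,0],[0.012,-0.0933,0,0,0,0]]},
  "jaw": 0.06
}}

```text
time: 6.9
tool_pos: [0.4702, 0.2376, 0.3259]
tool_rot: [-3.14, 0.002, 0.968]
contact_force: [0.3, 0.8, 0.5]
opening: 0.0599
grip_force: 0.0
```

{"name": "pendant", "arguments": {
  "motion": {"increments":[[0,0,0,0,0,0.0392],[0,0,0,0,0,0.0392],[0,0,0,0,0,0.0392],[0,0,0,0,0,0.0392],[0,0,0,0,0,0.0392],[0,0,0,0,0,0.0392],[0,0,0,0,0,0]]}
}}

```text
time: 7.48
tool_pos: [0.4718, 0.2368, 0.326]
tool_rot: [3.141, 0.003, 0.226]
contact_force: [0.4, 0.8, 0.0]
opening: 0.0602
grip_force: 0.0
```

```bash
python3 -c "
from h import *
go(.4729,.2372,.222,13.2)
c=shot('top')
cv2.imwrite('pics/bin2.png',cv2.resize(c['image'][110:290,110:310],None,fx=3,fy=3)[:,:,::-1])"
```

```text
dx,dy,dz tool [ 0.0012 -0.0002  0.104 ] rz -0.0039 | TCP [0.4718 0.2368 0.326 ] rpy [3.141e+00 3.000e-03 2.260e-01] t 7.48
```

View pics/bin2.png

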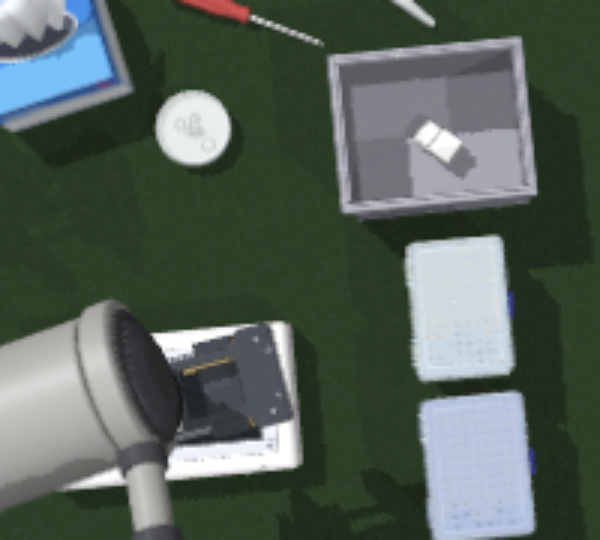

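The long lump lies in the bin at (437,140) of this crop, and the boxes are undisturbed. Next is the short lump.

Converted, 0.03 m is 0.075, 0.02 m is 0.05.

{"name": "pendant", "arguments": {
  "motion": {"increments":[[0.0025,0,0.075,0,0,0],[0,0,0.075,0,0,0],[0,0,0.05,0,0,0],[0,0,0.03,0,0,0],[0,0,0.0175,0,0,0],[0,0,0.0125,0,0,0],[0,0,0,0,0,0],[0,0,0,0,0,0]]}
}}

```text
time: 8.2
tool_pos: [0.4735, 0.2372, 0.2241]
tool_rot: [-3.141, -0.001, 0.232]
contact_force: [0.2, 0.0, -0.5]
opening: 0.0599
grip_force: 0.0
```

{"name": "pendant", "arguments": {
  "motion": {"increments":[[0,0,0,0,0,0],[0,0,0,0,0,0],[0,0,0,0,0,0],[0,0,0,0,0,0],[0,0,0,0,0,0],[0,0,0,0,0,0]]},
  "jaw": 0.0,
  "clamp_n": 10
}}

```text
time: 8.7
tool_pos: [0.4733, 0.2372, 0.2239]
tool_rot: [-3.142, -0.0, 0.231]
contact_force: [-0.3, -0.9, 0.2]
opening: 0.0247
grip_force: 0.1
```

{"name": "pendant", "arguments": {
  "motion": {"increments":[[0,0,-0.0375,0,0,0],[0,0,-0.075,0,0,0],[0,0,-0.075,0,0,0],[0,0,-0.075,0,0,0],[0,0,0,0,0,0],[0,0,0,0,0,0]]}
}}

```text
time: 9.2
tool_pos: [0.4736, 0.2373, 0.3304]
tool_rot: [-3.141, -0.004, 0.231]
contact_force: [-0.2, -0.2, -0.8]
opening: 0.0239
grip_force: 10.0
```

```bash
python3 -c "
from h import *
go(.70,.055,.328,13.2)"
```

```text
dx,dy,dz tool [0.1787 0.2292 0.0024] rz 0.0005 | TCP [0.4736 0.2373 0.3304] rpy [-3.141 -0.004  0.231] t 9.2
```

Converted, 0.0287 m is 0.0718, 0.0223 m is 0.0558.

{"name": "pendant", "arguments": {
  "motion": {"increments":[[0.0558,0.0718,0,0,0,0],[0.0558,0.0718,0,0,0,0],[0.0558,0.0718,0,0,0,0],[0.0558,0.0718,0,0,0,0],[0.0558,0.0718,0,0,0,0],[0.0558,0.0718,0,0,0,0],[0.0558,0.0718,0,0,0,0],[0.0558,0.0718,0,0,0,0]]}
}}

```text
time: 9.87
tool_pos: [0.7004, 0.0531, 0.3265]
tool_rot: [-3.141, 0.003, 0.231]
contact_force: [0.6, -0.1, -0.3]
opening: 0.0239
grip_force: 10.0
```

{"name": "pendant", "arguments": {
  "motion": {"increments":[[0,0,0,0,0,0],[0,0,0.0575,0,0,0],[0,0,0.0575,0,0,0],[0,0,0.055,0,0,0],[0,0,0,0,0,0],[0,0,0,0,0,0]]}
}}

```text
time: 10.37
tool_pos: [0.6988, 0.0547, 0.2583]
tool_rot: [-3.14, 0.005, 0.231]
contact_force: [0.9, 0.2, -0.6]
opening: 0.0238
grip_force: 10.0
```

{"name": "pendant", "arguments": {
  "motion": {"increments":[[0,0,0,0,0,0],[0,0,0,0,0,0],[0,0,0,0,0,0],[0,0,0,0,0,0],[0,0,0,0,0,0]]},
  "jaw": 0.05
}}

```text
time: 10.78
tool_pos: [0.6996, 0.0545, 0.2617]
tool_rot: [3.141, -0.001, 0.231]
contact_force: [0.3, -0.1, 0.1]
opening: 0.0492
grip_force: 0.0
```

{"name": "pendant", "arguments": {
  "motion": {"increments":[[0,0,-0.075,0,0,0],[0,0,-0.075,0,0,0],[0,0,-0.025,0,0,0],[0,0,0,0,0,0],[0,0,0,0,0,0]]}
}}

```text
time: 11.2
tool_pos: [0.6994, 0.0545, 0.3309]
tool_rot: [3.141, -0.001, 0.231]
contact_force: [-0.1, 0.0, -0.9]
opening: 0.0501
grip_force: 0.0
```

```bash
python3 -c "
from h import *
go(.5112,-.2983,.33,73.8)"
```

```text
dx,dy,dz tool [-0.2639  0.3004  0.0009] rz -1.0572 | TCP [0.6994 0.0545 0.3309] rpy [ 3.141e+00 -1.000e-03  2.310e-01] t 11.2
```

Converted, 0.03 m is 0.075, -0.0264 m is -0.066.

{"name": "pendant", "arguments": {
  "motion": {"increments":[[-0.066,0.075,0,0,0,0],[-0.066,0.075,0,0,0,0],[-0.066,0.075,0,0,0,0],[-0.066,0.075,0,0,0,0],[-0.066,0.075,0,0,0,0],[-0.066,0.075,0,0,0,0],[-0.066,0.075,0,0,0,0],[-0.066,0.075,0,0,0,0]]},
  "jaw": 0.092
}}

```text
time: 11.87
tool_pos: [0.5472, -0.2287, 0.3286]
tool_rot: [-3.139, 0.003, 0.231]
contact_force: [0.6, -0.4, 1.3]
opening: 0.0915
grip_force: 0.0
```

{"name": "pendant", "arguments": {
  "motion": {"increments":[[-0.066,0.075,0,0,0,0],[-0.066,0.075,0,0,0,0],[0,0,0,0,0,-0.0374],[0,0,0,0,0,-0.0374],[0,0,0,0,0,-0.0374],[0,0,0,0,0,-0.0374],[0,0,0,0,0,-0.0374]]}
}}

```text
time: 12.45
tool_pos: [0.5105, -0.2979, 0.3284]
tool_rot: [-3.138, 0.0, 0.824]
contact_force: [-0.4, -0.3, 0.3]
opening: 0.0919
grip_force: 0.0
```

{"name": "pendant", "arguments": {
  "motion": {"increments":[[0,0,0,0,0,-0.0374],[0,0,0,0,0,-0.0374],[0,0,0,0,0,-0.0374],[0,0,0,0,0,-0.0374],[0,0,0,0,0,0],[0,0,0,0,0,0]]}
}}

```text
time: 12.95
tool_pos: [0.5108, -0.2978, 0.3291]
tool_rot: [-3.139, -0.001, 1.285]
contact_force: [-0.3, 0.3, -0.5]
opening: 0.0917
grip_force: 0.0
```

```bash
python3 -c "
from h import *
go(.5112,-.2983,.193,73.8)
c=shot('top');d=shot('side')
o=np.hstack([cv2.resize(c['image'][110:290,110:310],(400,360)),cv2.resize(d['image'][160:360,180:380],(360,360))])
cv2.imwrite('pics/bin3.png',o[:,:,::-1])"
```

```text
dx,dy,dz tool [-0.0004  0.0005  0.1361] rz -0.0033 | TCP [ 0.5108 -0.2978  0.3291] rpy [-3.139e+00 -1.000e-03  1.285e+00] t 12.95
```

View pics/bin3.png

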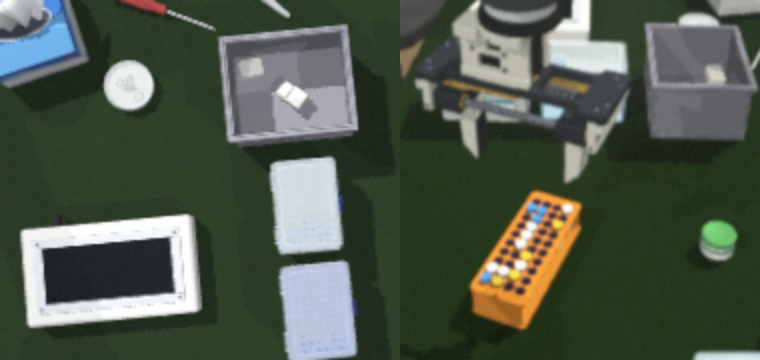

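Both lumps are in the bin, at (292,94) and in the shade at (250,67), the window is clear, and the fingers straddle the rack. I'll descend, grip and remeasure the empty window.

Converted, 0.035 m is 0.0875, 0.03 m is 0.075.

{"name": "pendant", "arguments": {
  "motion": {"increments":[[0,0,0.0875,0,0,0],[0,0,0.0875,0,0,0],[0,0,0.075,0,0,0],[0,0,0.045,0,0,0],[0,0,0.025,0,0,0],[0,0,0.02,0,0,0],[0,0,0,0,0,0],[0,0,0,0,0,0]]}
}}

```text
time: 13.72
tool_pos: [0.5114, -0.2982, 0.1954]
tool_rot: [3.141, 0.0, 1.288]
contact_force: [0.5, 0.1, 0.8]
opening: 0.0918
grip_force: 0.0
```

{"name": "pendant", "arguments": {
  "motion": {"increments":[[0,0,0,0,0,0],[0,0,0,0,0,0],[0,0,0,0,0,0],[0,0,0,0,0,0],[0,0,0,0,0,0],[0,0,0,0,0,0],[0,0,0,0,0,0],[0,0,0,0,0,0]]},
  "jaw": 0.0,
  "clamp_n": 30
}}

```text
time: 14.38
tool_pos: [0.5113, -0.2981, 0.1952]
tool_rot: [3.141, 0.0, 1.288]
contact_force: [0.5, 1.2, 4.3]
opening: 0.0611
grip_force: 30.0
```

Run:
```python
from h import *
s=robot.observe();print(s["tool_pos"],s["tool_rot"],s["opening"],s["grip_force"])
T,S=shot("top"),shot("side");mt,ms=masks(T),masks(S)
w=blobs(mt["dark"],(128,222,205,268),300)[0];print("win",rect(T,w,.04),cv2.boundingRect(w))
w=[rect(S,q,.04)+cv2.boundingRect(q) for q in blobs(ms["dark"],(249,143,282,175),60)];print(w)
k=cv2.morphologyEx(mt["orange"],cv2.MORPH_CLOSE,np.ones((5,5),np.uint8));print("rack",[rect(T,q,.038) for q in blobs(k,(340,195,420,250),30)])
cv2.imwrite("pics/gr.png",np.hstack([cv2.resize(T["image"][180:260,320:440],(600,400)),])[:,:,::-1])
cv2.imwrite("pics/gs.png",np.hstack([cv2.resize(S["image"][220:350,180:330],(600,520)),])[:,:,::-1])
```

```text
[ 0.51131233 -0.29806749  0.19515126] [3.14063188e+00 2.37055718e-04 1.28834593e+00] 0.06112305895339659 30.000532865524292
win (463.1, 291.5, 73.6, 172.4, 4.0) (131, 229, 66, 33)
[]
rack [(524.3, -246.6, 68.1, 65.0, 73.7)]
```

View pics/gs.png

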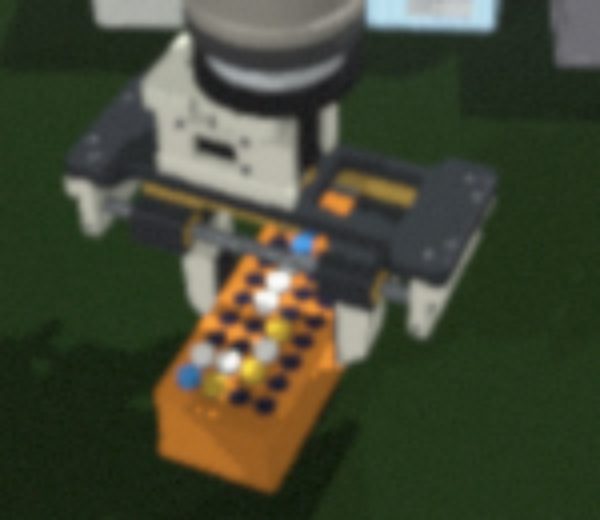

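The rack is gripped mid-length between the plates, with the fingers at (205,275) and (357,330). Lifting now.

Converted, -0.025 m is -0.0625, -0.02 m is -0.05.

{"name": "pendant", "arguments": {
  "motion": {"increments":[[0,0,-0.025,0,0,0],[0,0,-0.05,0,0,0],[0,0,-0.0625,0,0,0],[0,0,-0.0625,0,0,0],[0,0,-0.0625,0,0,0],[0,0,-0.0625,0,0,0],[0,0,-0.025,0,0,0],[0,0,0,0,0,0]]}
}}

```text
time: 15.15
tool_pos: [0.5114, -0.2982, 0.3373]
tool_rot: [3.137, 0.002, 1.288]
contact_force: [2.1, -0.2, -1.0]
opening: 0.0613
grip_force: 30.0
```

Run:
```python
from h import *
go(.463,.2915,.335,94.0)
S=shot("side");T=shot("top");cv2.imwrite("pics/l.png",np.hstack([cv2.resize(S["image"][160:320,180:330],(450,480)),cv2.resize(T["image"][180:280,320:440],(300,250)).repeat(1,0)[:480] if 0 else cv2.copyMakeBorder(cv2.resize(T["image"][180:280,320:440],(350,292)),0,188,0,0,cv2.BORDER_CONSTANT)])[:,:,::-1])
```

```text
dx,dy,dz tool [ 0.5528 -0.2108  0.0023] rz -0.3523 | TCP [ 0.5114 -0.2982  0.3373] rpy [3.137e+00 2.000e-03 1.288e+00] t 15.15
```

View pics/l.png

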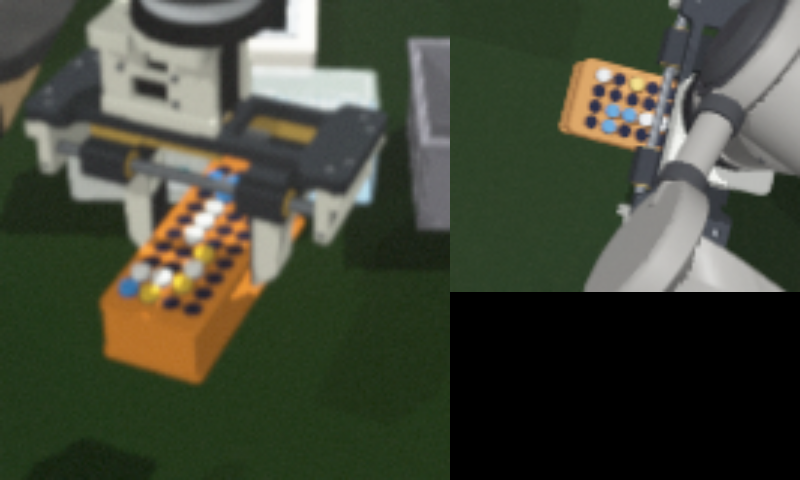

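The rack is held and looks level. Carrying it across the boxes with its underside at about 0.14 m.

Converted, 0.0307 m is 0.0768, -0.0117 m is -0.0293.

{"name": "pendant", "arguments": {
  "motion": {"increments":[[0.0375,-0.0143,0,0,0,0],[0.0768,-0.0293,0,0,0,0],[0.0768,-0.0293,0,0,0,0],[0.0768,-0.0293,0,0,0,0],[0.0768,-0.0293,0,0,0,0],[0.0768,-0.0293,0,0,0,0]]}
}}

```text
time: 15.75
tool_pos: [0.4955, -0.1167, 0.3325]
tool_rot: [-3.137, -0.001, 1.288]
contact_force: [1.0, 1.2, -0.8]
opening: 0.0608
grip_force: 30.0
```

{"name": "pendant", "arguments": {
  "motion": {"increments":[[0.0768,-0.0293,0,0,0,0],[0.0768,-0.0293,0,0,0,0],[0.0768,-0.0293,0,0,0,0],[0.0768,-0.0293,0,0,0,0],[0.0768,-0.0293,0,0,0,0],[0.0768,-0.0293,0,0,0,0]]}
}}

```text
time: 16.25
tool_pos: [0.4794, 0.0797, 0.3327]
tool_rot: [-3.138, 0.001, 1.288]
contact_force: [0.8, 0.2, 0.1]
opening: 0.0612
grip_force: 30.0
```

{"name": "pendant", "arguments": {
  "motion": {"increments":[[0.0768,-0.0293,0,0,0,0],[0.0768,-0.0293,0,0,0,0],[0.0768,-0.0293,0,0,0,0],[0.0768,-0.0293,0,0,0,0],[0.0768,-0.0293,0,0,0,0],[0.0768,-0.0293,0,0,0,0],[0.0393,-0.015,0,0,0,0],[0,0,0,0,0,0]]}
}}

```text
time: 16.92
tool_pos: [0.4618, 0.2944, 0.3323]
tool_rot: [-3.138, 0.001, 1.292]
contact_force: [0.2, -0.2, -1.8]
opening: 0.061
grip_force: 30.0
```

{"name": "pendant", "arguments": {
  "motion": {"increments":[[0,0,0,0,0,-0.0191],[0,0,0,0,0,-0.037],[0,0,0,0,0,-0.037],[0,0,0,0,0,-0.0191],[0,0,0,0,0,0],[0,0,0,0,0,0]]}
}}

```text
time: 17.42
tool_pos: [0.4628, 0.2907, 0.3334]
tool_rot: [-3.139, 0.001, 1.638]
contact_force: [-0.1, 0.3, -1.1]
opening: 0.0611
grip_force: 30.0
```

Create m.py:
```python
from h import *
go(.463,.2915,.25,94.0)
T,S=shot("top"),shot("side");ms=masks(S);mt=masks(T)
zb=robot.observe()["tool_pos"][2]-.195
for n,c,m,R in(("top",T,mt,(80,190,235,300)),("side",S,ms,(200,80,320,210))):
    k=cv2.morphologyEx(m["orange"],cv2.MORPH_CLOSE,np.ones((5,5),np.uint8))
    for q in blobs(k,R,20):
        print(n,rect(c,q,zb+.038)); ap=cv2.approxPolyDP(cv2.convexHull(q),1.5,True)[:,0];print(ap.tolist(),plane(c,ap,zb+.038).round(3)[:,:2].tolist())
o=np.zeros((600,800,3),np.uint8);o[:330,:465]=cv2.resize(T["image"][190:300,90:245],(465,330));o[:450,466:466+330]=cv2.resize(S["image"][60:210,210:320],(330,450))
cv2.imwrite("pics/"+__import__("sys").argv[1],o[:450,:,::-1])
```

```bash
python3 m.py f1.png
```

```text
dx,dy,dz tool [0.0008 0.0003 0.0834] rz -0.0026 | TCP [0.4628 0.2907 0.3334] rpy [-3.139e+00  1.000e-03  1.638e+00] t 17.42
top (464.0, 257.8, 61.4, 112.0, 3.6)
[[185, 256], [149, 260], [137, 235], [183, 232]] [[0.439, 0.202], [0.432, 0.288], [0.491, 0.315], [0.495, 0.206]]
side (467.0, 237.1, 65.1, 236.5, 6.1)
[[273, 109], [274, 129], [272, 138], [252, 138], [251, 124], [255, 109], [265, 107]] [[0.486, 0.341], [0.505, 0.189], [0.506, 0.129], [0.454, 0.122], [0.437, 0.215], [0.431, 0.333], [0.459, 0.355]]
```

View pics/f1.png

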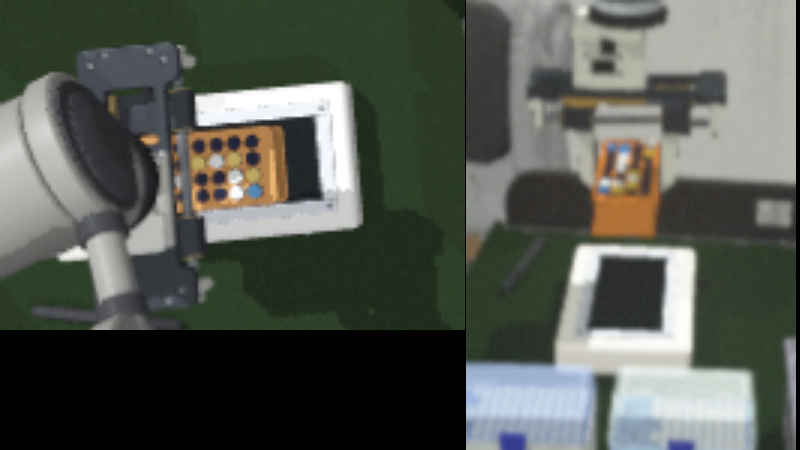

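The rack is over the reader and aligned. Its end edge sits at (275,165) in the top crop and the front face at (625,205) in the side crop. Lowering it to 15 mm above the glass.

Units first: shifts go in shares of 0.4 m and turns go in shares of pi rad. So 0.02 m is 0.05, 0.018 m is 0.045, -0.0025 rad is -0.0008.

{"name": "pendant", "arguments": {
  "motion": {"increments":[[0.002,0,0.0375,0,0,-0.0008],[0,0,0.05,0,0,0],[0,0,0.045,0,0,0],[0,0,0.0325,0,0,0],[0,0,0.0175,0,0,0],[0,0,0.0125,0,0,0],[0,0,0,0,0,0],[0,0,0,0,0,0]]}
}}

```text
time: 18.18
tool_pos: [0.4631, 0.2923, 0.2571]
tool_rot: [3.141, -0.0, 1.643]
contact_force: [0.5, -0.1, -1.9]
opening: 0.0609
grip_force: 30.0
```

{"name": "pendant", "arguments": {
  "motion": {"increments":[[0,0,0,0,0,0],[0,0,0,0,0,0],[0,0,0,0,0,0],[0,0,0,0,0,0]]}
}}

```text
time: 18.52
tool_pos: [0.4629, 0.2922, 0.2572]
tool_rot: [3.141, -0.0, 1.643]
contact_force: [-0.5, -0.4, -1.1]
opening: 0.061
grip_force: 30.0
```

```bash
python3 m.py f2.png
```

Run:
```python
from h import *
T,S=shot("top"),shot("side")
cv2.imwrite("pics/f3.png",np.hstack([cv2.resize(T["image"][220:275,120:205],(400,260)),cv2.resize(S["image"][110:180,235:295],(390,455))[:260*1] if 0 else cv2.resize(S["image"][118:178,235:295],(260,260))])[:,:,::-1])
```

```text
dx,dy,dz tool [-0.0008  0.      0.0072] rz 0.0026 | TCP [0.4629 0.2922 0.2572] rpy [ 3.141 -0.     1.643] t 18.52
top (464.2, 259.4, 62.6, 110.1, 4.3)
[[191, 254], [159, 257], [147, 235], [189, 232]] [[0.439, 0.204], [0.434, 0.286], [0.491, 0.317], [0.495, 0.209]]
side (467.3, 253.6, 63.0, 237.2, 6.1)
[[274, 129], [273, 161], [253, 162], [255, 129]] [[0.487, 0.367], [0.508, 0.146], [0.453, 0.133], [0.426, 0.359]]
side (417.2, 443.6, 88.4, 17.9, 8.1)
[[269, 120], [243, 119], [263, 118]] [[0.462, 0.441], [0.373, 0.437], [0.44, 0.456]]
```

View pics/f3.png

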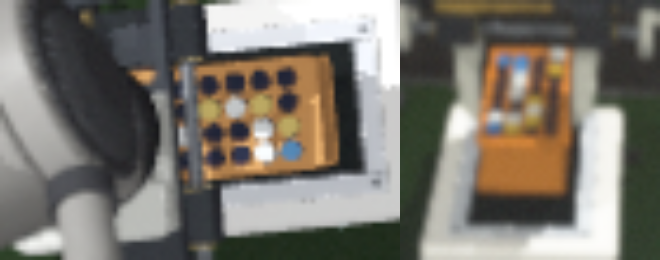

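The rack is above the window and parallel to it, with its end edge near (335,115) in the top crop and its lower edge near (525,194) in the side crop. Checking its height at the end, then taking the last 7 mm.

Create e.py:
```python
from h import *
import sys
T,S=shot("top"),shot("side");s=robot.observe();zb=s["tool_pos"][2]-.195
print("TCP",s["tool_pos"],s["tool_rot"],"t",s["time"],"bottom",zb)
y=.2922-.08*np.cos(.07);x=.463+.08*np.sin(.07)
print("expect side px bottom/top of end",proj(S,[[x,y,zb],[x,y,zb+.038]]).round(1).tolist(),"top px",proj(T,[[x,y,zb],[x,y,zb+.038]]).round(1).tolist())
print("window edge -y",proj(S,[[.463+.088*.07,.2915-.0878,.04]]).round(1),proj(T,[[.463+.088*.07,.2915-.0878,.04]]).round(1))
g=S["image"][:,:,:].astype(int);c=int(round(proj(S,[[x,y,zb]])[0,0]))
col=g[140:182,c-3:c+4].mean(1).astype(int);print([(140+i,*v) for i,v in enumerate(col.tolist())][6:40])
r=int(round(proj(T,[[x,y,zb]])[0,1]));row=T["image"][r-3:r+4,180:206].mean(0).astype(int);print([(180+i,*v) for i,v in enumerate(row.tolist())])
```

```bash
python3 e.py
```

```text
TCP [0.46285355 0.29221367 0.25676205] [ 3.14154868e+00 -9.11991243e-05  1.64318630e+00] t 18.8167 bottom 0.06176205487311037
expect side px bottom/top of end [[262.2, 161.3], [262.2, 149.8]] top px [[190.9, 242.2], [187.7, 242.6]]
window edge -y [[262.1 169.2]] [[195.8 241.7]]
[(146, 162, 141, 96), (147, 145, 121, 69), (148, 134, 103, 57), (149, 167, 111, 56), (150, 208, 131, 57), (151, 203, 127, 57), (152, 181, 116, 54), (153, 176, 114, 54), (154, 176, 113, 54), (155, 176, 114, 54), (156, 176, 113, 54), (157, 176, 113, 55), (158, 176, 113, 54), (159, 176, 113, 54), (160, 175, 113, 53), (161, 165, 106, 53), (162, 121, 81, 47), (163, 66, 52, 42), (164, 41, 41, 39), (165, 39, 41, 41), (166, 40, 42, 41), (167, 42, 43, 42), (168, 42, 44, 43), (169, 72, 73, 73), (170, 121, 124, 125), (171, 152, 155, 157), (172, 172, 174, 173), (173, 195, 194, 187), (174, 209, 207, 200), (175, 222, 221, 212), (176, 222, 221, 212), (177, 213, 212, 202), (178, 204, 203, 192), (179, 202, 200, 190)]
[(180, 90, 77, 64), (181, 89, 78, 65), (182, 113, 90, 67), (183, 156, 114, 72), (184, 178, 129, 78), (185, 181, 131, 79), (186, 200, 148, 92), (187, 221, 167, 106), (188, 139, 98, 59), (189, 135, 95, 57), (190, 153, 108, 65), (191, 51, 44, 35), (192, 26, 29, 30), (193, 27, 30, 31), (194, 28, 31, 32), (195, 44, 48, 49), (196, 118, 121, 126), (197, 185, 189, 196), (198, 189, 192, 199), (199, 190, 193, 199), (200, 188, 191, 197), (201, 189, 188, 189), (202, 203, 202, 201), (203, 203, 202, 202), (204, 202, 202, 201), (205, 202, 202, 201)]
```

Converted, 0.0033 m is 0.0083, 0.003 m is 0.0075, 0.002 rad is 0.0006.

{"name": "pendant", "arguments": {
  "motion": {"increments":[[-0.0018,0,0.0075,0,0,0.0006],[0,0,0.0083,0,0,0],[0,0,0,0,0,0],[0,0,0,0,0,0],[0,0,0,0,0,0],[0,0,0,0,0,0]]}
}}

```text
time: 19.32
tool_pos: [0.4629, 0.2915, 0.2504]
tool_rot: [3.142, -0.0, 1.641]
contact_force: [0.2, 0.0, -1.5]
opening: 0.061
grip_force: 30.0
```

```bash
python3 e.py
```

```text
TCP [0.46294646 0.29153285 0.25053365] [ 3.14137688e+00 -1.43097527e-04  1.64120637e+00] t 19.4167 bottom 0.055533645586594904
expect side px bottom/top of end [[262.3, 163.2], [262.2, 151.7]] top px [[191.4, 242.1], [188.2, 242.5]]
window edge -y [[262.1 169.2]] [[195.8 241.7]]
[(146, 157, 144, 124), (147, 168, 154, 122), (148, 161, 141, 97), (149, 147, 121, 68), (150, 136, 105, 56), (151, 164, 110, 54), (152, 207, 131, 59), (153, 202, 127, 57), (154, 179, 114, 53), (155, 174, 112, 53), (156, 175, 112, 53), (157, 176, 114, 54), (158, 176, 113, 53), (159, 177, 115, 55), (160, 176, 113, 53), (161, 176, 114, 55), (162, 175, 113, 54), (163, 164, 106, 52), (164, 121, 80, 47), (165, 66, 51, 43), (166, 41, 42, 40), (167, 39, 42, 41), (168, 42, 42, 42), (169, 71, 73, 72), (170, 122, 124, 125), (171, 152, 155, 157), (172, 169, 172, 170), (173, 188, 187, 181), (174, 207, 205, 197), (175, 222, 221, 212), (176, 223, 221, 212), (177, 213, 212, 202), (178, 205, 203, 193), (179, 202, 200, 190)]
[(180, 115, 90, 66), (181, 83, 72, 61), (182, 85, 76, 64), (183, 117, 92, 67), (184, 163, 119, 73), (185, 178, 128, 77), (186, 187, 137, 83), (187, 227, 173, 110), (188, 220, 166, 104), (189, 132, 92, 56), (190, 134, 94, 57), (191, 145, 103, 63), (192, 34, 34, 32), (193, 26, 29, 29), (194, 26, 31, 32), (195, 44, 47, 49), (196, 118, 121, 126), (197, 185, 189, 195), (198, 189, 192, 199), (199, 190, 193, 200), (200, 189, 192, 197), (201, 189, 188, 189), (202, 203, 202, 202), (203, 203, 202, 201), (204, 202, 202, 201), (205, 202, 201, 201)]
```

```bash
python3 -c "
from cell import robot
print(robot.hand_in())"
```

```text
the job is handed in; nothing more can be done
None
```

I handed the job in at about 19 s with both foam lumps in the bin and the rack held centred and aligned about 15 mm above the reader's window. It measured level to within about 1°, and the tip boxes, dish and jar were left where they stood.

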